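Close an RF amplifier housing on its dowels and hold it shut

ROBOT

A 6-joint arm with a two-finger parallel gripper is mounted at the origin on the work surface. World frame = base frame: x ahead of the robot, y to its left, z up, the work surface at z = 0. Lengths are in m, angles in rad, forces in N, time in s.
With the tool pointing down it reaches from about 0.35 to 0.975 m from the base axis. Payload 4.9 kg.
Tool frame: the origin (TCP) lies on the mounting face of the last link; the fingertips stand 173 mm ahead of it and the grasp point (between the pads) lies ctrl.pinch_z ahead of it (ctrl.pinch_z is the distance from the TCP to the grasp point, in m); z points along the fingers, y is the line along which they close (so a half turn about z gives the same grasp; the last joint's range is limited). The gripper opens to 85 mm and grips with 20 to 120 N. Pads are 22 mm wide; open, the fingers measure 114 mm over their backs; the gripper's body (76 mm by 85 mm) begins 54 mm behind the grasp point. The pads swing forward as they close: fully open they stand 13 mm farther back than shut.
Start: joints at [1.05, 0.053, 1.613, -0, 1.476, -0.119], TCP at [0.244, 0.575, 0.405] pointing down, gripper open.
Joint ranges: [-3.01, 3.01], [-1.01, 2.22], [0.06, 2.58], [-1.02, 4.17], [0.09, 2.62], [-3.14, 3.14]. Speed limits (rad/s): [2.57, 2.57, 3.14, 3.14, 3.14, 3.14].

INTERFACE

Orientations are given as a rotation vector (axis times angle).
In Python, from station import telemetry, eyes, ctrl gives the robot as it stands.
- The arm moves only by the tool apply_moves, never from a script. Its argument "plan" is a list of rows, each a list of 5 numbers: the finger opening in m, from 0 to 0.0854, then the shift along the tool's x, y, z in m, then the turn about the tool's z in rad. In form: [[jaw, x, y, z, roll], ...]. A call has 1 to 12 rows; each row is the pose to reach, as a shift and turn from the pose commanded when the call began, along the tool's axes at that moment; what a row does not reach only later rows make up. A row lasts 1/12 s, in which the tool goes at most 41.7 mm and 7.16 degrees, less where a joint would pass 70% of its speed; a pose out of reach is approached as far as the arm can. A call with a gripper value outside its range is refused whole. The fingers move at their own pace and stop on an object; "newtons" is the grip in N (left out, the last holds). Time passes only in rows, so rows that repeat a pose let the fingers close. It gives the time, the measured TCP pose, the force, the opening and the grip force at its end, in the units of the state.
- telemetry.get_obs(): the state, without advancing time (a new reading comes with each control period).
- eyes.get_image(name): name is "scene" or "top" or "wrist"; returns a dict with "img" (420x560x3 uint8, blue, green, red), "range_z" (420x560 float32, m along the optical axis (not along the pixel's ray), 0 where there is no reading), "K" (3x3 intrinsics, pixels), "dist_coeffs" ([k1, k2, p1, p2, k3] as OpenCV has them; the pictures are not rectified), "pose" (4x4, takes a point from camera to world coordinates); the wrist camera has in their place "hand_eye" (4x4, takes a point from camera to tool coordinates, whose origin is the TCP and whose axes are the flange's). Camera axes: x right, y down, z forward; pixel columns grow to the right and rows downward; lengths in m; the calibration is good to about 2 mm. A picture is of the moment at which its call begins: read the wrist's pose just before it.
- ctrl.finish_job(): hands the job in; it is judged then, once.
Trained networks look in a picture, given as the dict that the camera call returned (one of the last four; its "shot" number tells which), for a name from the list of things; names that differ only in an ending like _2 or _b are one class to them, and where a whole thing is asked for, a point or a joint stands for the part that bears it (a point fixed in the world has none). Each returns a list of dicts, best first, with "confidence" (0 to 1); they miss things now and then, are a little off and sometimes report something else, mostly with a low value. They report only what shows in the picture. A call takes as long as a camera call. They do not tell look-alikes from the thing itself.
- eyes.search_frame(thing, picture): "box" ([left, top, right, bottom] in pixels, round what is visible of it).
- eyes.outline_of(thing, picture): "region" (420x560 bool, what is visible of it) and "box" ([left, top, right, bottom] in pixels, round what is visible of it).
- eyes.tip_of(thing, picture): "point" ([column, row] in pixels: a listed point, or the origin of a listed thing).
The state is a dict: "t": time; "q": joint angles; "dq": joint speeds; "effort": joint torques, N m; "tool_pos": TCP position; "tool_rot": TCP orientation; "contact_force": force on the tool from outside, world axes, zero at the start; "wrist_torque": the same for the moment, N m; "opening": finger opening in m; "grip_force": force on a finger pad.
Only numpy, scipy, OpenCV 4.12 (cv2) and the standard library are available. Lean on these libraries where they do the work, as an engineer would, in place of code of your own. Each camera call takes 0.05 s, during which the arm holds its last target. There are 200 camera calls.

TASK

In the open lower half of the amplifier housing, slide the loose gold filter block up against the steel amplifier block so that no gap is left between them. Then fit the blue finned cover over both dowel pins, with its orange mark at the same corner as the housing's, and press it down against the spring contacts until the two halves meet all round. Finish while still holding the cover pressed shut, ready for a colleague to drive the screws, and leave the other things on the bench where they are.

Things in the scene. Friction and masses are not known exactly. Their poses are not given: they have to be found in the camera images.
- housing: Lower half of an aluminium housing, fixed in a black nest plate (126 x 206 x 10 mm). Origin: centre of the plate's underside on the bench; z up, y along the length, x across. Housing 90 (x) x 150 (y) mm; flat rim (parting face) 36 mm above the bench; end walls 22 mm thick, long walls 8 mm; pocket floor 16 mm above the bench. Grey stops round it reach 22 mm up; gold jacks at its ends.
- amp_face (a point): Centre of the can's flat face of the fixed steel amplifier block, the face to butt against: (0, 13, 45) mm in the housing's frame, facing -y. The block fills the +y end of the pocket: foot 70 (x) x 40 (y) mm and 14 mm high, y = 13 to 53; can 30 mm wide in x, y = 13 to 49, top 54 mm above the bench.
- contacts (a point): Centre of the parting face, (0, 0, 36) mm in the housing's frame. Four gold spring pins (5 mm dia) stand 4 mm above this level on the end walls at (x, y) = (30, 64), (0, 64), (0, -64), (-30, -64) mm. Together they push up with about 6 N at first touch and 17 N fully down, so about 12 N beyond the cover's weight is needed to close the halves, which spring open again when let go.
- rim_mark (a point): Orange paint dot on the housing's rim, (39, 70, 36) mm in its frame: the corner for the cover's orange dot.
- dowel_left (a point): Foot of the dowel pin on the +y end wall, at the level of the parting face: (-30, 64, 36) mm in the housing's frame. Steel, 8 mm dia, 14 mm tall: 8 mm straight, then a 6 mm taper to a 3 mm tip. Same axes as the housing.
- dowel_right (a point): Foot of the same kind of dowel pin on the -y end wall: (30, -64, 36) mm in the housing's frame.
- filter_center (a point): Centre of the loose gold filter block (0.16 kg), half-way up its 38 mm. Foot 70 (x) x 36 (y) mm, 14 mm high; on it a can 30 (x) x 36 (y) mm, 24 mm high, standing 18 mm above the housing's rim, pinched across x or pushed. On the pocket floor, 2 mm play to each long wall, axes near the housing's; slides freely. Starts 12 to 24 mm short; butted, this point is at y = -5 mm in the housing's frame.
- cover_center (a point): Centre of the blue cover half (0.5 kg), face down on the bench at the start, x axis within 50 degrees of the housing's. The point is 25 mm above the underside (its parting face). Hollow shell 90 (x) x 150 (y) mm, 28 mm high, with fins on top to 50 mm. Closed, this point is at (0, 0, 61) mm in the housing's frame, axes parallel.
- fins (a point): Centre of the cover's fin block, 39 mm above its underside, on the cover's centre. Five fins run along y; block 40 mm wide over the outer fins in x, 80 mm long in y, 22 mm high, with a flat 25 mm ledge on either side 28 mm above the underside. Grip it across x.
- partition (a point): Lower edge, at the underside, of a 4 mm partition wall across the cover's inside at y = -28.5 mm (cover's axes). It drops 3.5 mm clear of a butted filter block; if the block is out of place or the cover turned end for end it lands on a block and the cover cannot close.
- cover_mark (a point): Orange paint dot on the cover's flat top, (39, 70, 28) mm from the centre of its underside.
- hole_left (a point): Centre of the through dowel hole (10 mm dia) at the cover's underside, (-30, 64) mm in the cover's axes; it goes over dowel_left.
- hole_right (a point): The other dowel hole, (30, -64) mm in the cover's axes; it goes over dowel_right.
- screwdriver: Bystander: red screwdriver, 170 mm long, lying along x between the housing and the cover. Origin near its middle.
- resistor: Bystander: small gold-coloured power resistor, 28 x 50 mm, 17 mm high.
- multimeter: Bystander: orange hand-held multimeter lying flat, 175 x 82 mm, 44 mm high.
- screw_dish: Bystander: open blue dish of screws, 75 x 75 mm, 20 mm high.
- solder_reel: Bystander: standing metal reel, 54 mm dia, 40 mm high.
- cleaner_bottle: Bystander: white bottle with red cap, 56 mm dia, 130 mm high.
- parts_box: Bystander: black parts box, 90 x 62 mm, 26 mm high.
Things that resemble listed ones, but are neither listed nor needed, are in the scene too. Leave any red look-alike of the part that bears cover_center alone.

How it is judged:
By the outcome, as a careful person would: the job done as asked, in the order asked, and still so for the second after the job is handed in, while the arm keeps its last pose, push and grip.
It also fails if it takes over 56 s, if anything falls off the work surface, if the arm or the gripper's body presses on something with over 40 N, if the wrist force passes 120 N, or if a joint passes its speed limit or range.

## Working session

There is one attempt and no reset: what is moved stays moved. The work goes in short steps, Python scripts to look and compute and a tool call to move; the robot and the scene stay as the last step left them, time stands still between calls to the robot, and variables do not carry over. Pictures are saved under pics/ and viewed, at most 10 in all, crops included, and the job is handed in when it is done.

Besides the shell and the picture viewer there is one more tool, called after ">>>" by a JSON object that holds its "name" and its "arguments", one argument or row to a line. apply_moves: Moves the arm, as the interface text tells. Its arguments: {"type":"object","properties":{"plan":{"type":"array","items":{"type":"array","items":{"type":"number"}}},"newtons":{"type":"number"}},"required":["plan"]}

```bash
mkdir -p pics; cat > h.py <<'E'
import numpy as np,cv2
from scipy.spatial.transform import Rotation as R
from station import telemetry,eyes,ctrl
def T():
    o=telemetry.get_obs();M=np.eye(4);M[:3,:3]=R.from_rotvec(o['tool_rot']).as_matrix();M[:3,3]=o['tool_pos'];return M
def shot(n):
    t=T();p=eyes.get_image(n);p['W']=p['pose'] if n!='wrist' else t@p['hand_eye'];return p
def ray(p,px):
    u=cv2.undistortPoints(np.array([[px]],float),np.array(p['K']),np.array(p['dist_coeffs']))[0,0]
    return np.array([u[0],u[1],1.])
def atz(p,px,z):
    d=p['W'][:3,:3]@ray(p,px);o=p['W'][:3,3];return o+d*(z-o[2])/d[2]
def dep(p,px):
    c,r=int(round(px[0])),int(round(px[1]));w=p['range_z'][max(0,r-2):r+3,max(0,c-2):c+3];w=w[w>0]
    if not len(w):return None
    return (p['W']@np.append(ray(p,px)*np.median(w),1))[:3]
def cloud(p,mask):
    rr,cc=np.nonzero(mask&(p['range_z']>0));u=cv2.undistortPoints(np.stack([cc,rr],1)[:,None].astype(float),np.array(p['K']),np.array(p['dist_coeffs']))[:,0]
    z=p['range_z'][rr,cc];P=np.c_[u*z[:,None],z];return P@p['W'][:3,:3].T+p['W'][:3,3]
def proj(p,X):
    W=np.linalg.inv(p['W']);x,_=cv2.projectPoints(np.atleast_2d(X).astype(float),cv2.Rodrigues(W[:3,:3])[0],W[:3,3],np.array(p['K']),np.array(p['dist_coeffs']));return x[:,0]
E
python3 - <<'E'
from h import *
np.set_printoptions(precision=4,suppress=True)
print(ctrl.pinch_z,telemetry.get_obs())
Z=dict(rim_mark=.036,dowel_left=.036,dowel_right=.036,filter_center=.035,cover_center=.025,fins=.039,cover_mark=.028,housing=0,amp_face=.045,contacts=.036)
for n in('top','scene'):
    p=shot(n);cv2.imwrite(f'pics/{n}.png',p['img']);print(n,p['W'][:3,3])
    for k,z in Z.items():
        for d in eyes.tip_of(k,p)[:3]:
            print(k,round(d['confidence'],2),np.array(d['point']),atz(p,d['point'],z),dep(p,d['point']))
E
```

```text
0.1547 {'t': 0.0, 'q': array([ 1.05  ,  0.0534,  1.6143,  0.    ,  1.476 , -0.119 ]), 'dq': array([-0.0001, -0.0007, -0.    , -0.0007,  0.0008, -0.0003]), 'effort': array([  0.0014, -39.3684, -37.0178,  -0.    ,   0.007 ,  -0.    ]), 'tool_pos': array([0.2443, 0.575 , 0.4035]), 'tool_rot': array([-0.6267, -3.0778,  0.003 ]), 'contact_force': array([ 0.3167, -0.0831,  0.0727]), 'wrist_torque': array([-0.0048, -0.0351, -0.0028]), 'grip_force': 0.0, 'opening': 0.08544808916489514}
top [0.2597 0.0855 1.4154]
rim_mark 0.82 [367.  205.5] [ 0.5986 -0.1601  0.036 ] [ 0.5983 -0.1598  0.0374]
dowel_left 0.85 [362.8 231.8] [ 0.5162 -0.1524  0.036 ] [ 0.516  -0.1522  0.0374]
dowel_right 0.86 [408.3 225.6] [ 0.5493 -0.2895  0.036 ] [ 0.5489 -0.289   0.0378]
filter_center 0.82 [390.6 227.7] [ 0.5375 -0.2361  0.035 ] [ 0.5335 -0.2314  0.055 ]
cover_center 0.97 [224.5 276.6] [0.3414 0.2458 0.025 ] [0.3409 0.2447 0.0345]
cover_center 0.58 [239.2 218.3] [0.5211 0.2233 0.025 ] [0.5177 0.2215 0.0434]
fins 0.83 [238.4 215.7] [0.5262 0.2253 0.039 ] [0.5248 0.2246 0.0461]
fins 0.75 [218.9 272.1] [0.352  0.
[... 1165 characters left out ...]
2418 0.0422]
cover_center 0.76 [328.8 232.6] [0.5175 0.2228 0.025 ] [0.5299 0.2268 0.0473]
fins 0.63 [328.8 230.6] [0.5206 0.2229 0.039 ] [0.5257 0.2245 0.048 ]
fins 0.61 [317.6 232.9] [0.5394 0.2037 0.039 ] [0.5372 0.2029 0.035 ]
cover_mark 0.82 [343.9 259.9] [0.5642 0.2853 0.028 ] [0.5636 0.2852 0.0268]
cover_mark 0.82 [371.6 158.9] [0.2706 0.2159 0.028 ] [0.2696 0.2156 0.0268]
housing 0.78 [169.  166.1] [ 0.5428 -0.229   0.    ] [ 0.5603 -0.2079  0.0339]
amp_face 0.85 [175.4 156.8] [ 0.5344 -0.2051  0.045 ] [ 0.5389 -0.2     0.0531]
amp_face 0.2 [193.5 162.2] [ 0.5247 -0.1564  0.045 ] [ 0.5177 -0.1637  0.0325]
contacts 0.84 [168.2 157.9] [ 0.5417 -0.2241  0.036 ] [ 0.543  -0.2226  0.0384]
```

View pics/top.png

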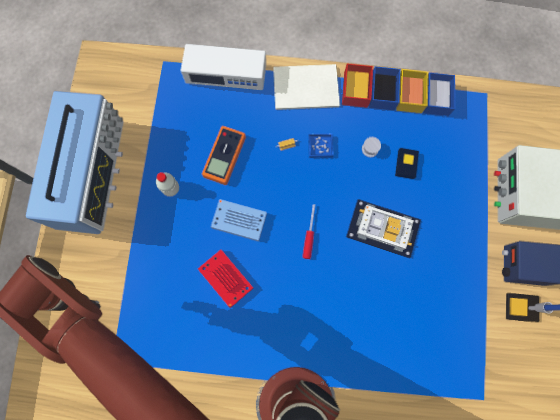

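View pics/scene.png

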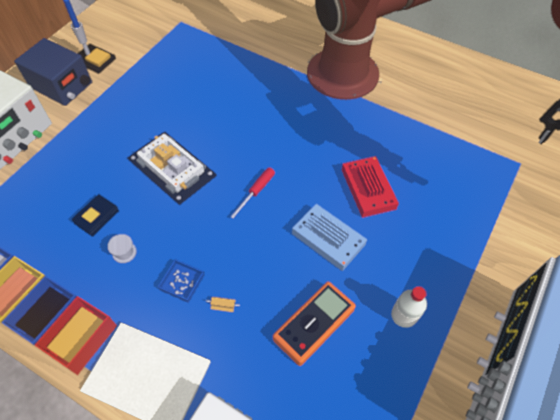

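```bash
cat >> h.py <<'E'
np.set_printoptions(precision=4,suppress=True)
def go(pos,yaw):
    """tool move to world TCP pos with the tool's y axis along world angle yaw (mod pi), tool down"""
    M=T();d=M[:3,:3].T@(np.array(pos)-M[:3,3])
    yt=np.arctan2(M[1,1],M[0,1]);a=(yaw-yt+np.pi/2)%np.pi-np.pi/2   # world turn
    q=telemetry.get_obs()['q'][5]
    print('at',M[:3,3],'yawY',np.degrees(yt),'q6',q,'shift',d,'roll',-a,'alt',-a-np.sign(-a)*np.pi)
E
python3 - <<'E'
from h import *
print(T());p=shot('wrist');print(p['hand_eye'],p['K'])
# housing fit
def fit(A,B):
    A=np.array(A,float);B=np.array(B,float);a=A-A.mean(0);b=B-B.mean(0)
    th=np.arctan2((a[:,0]*b[:,1]-a[:,1]*b[:,0]).sum(),(a*b).sum());c,s=np.cos(th),np.sin(th)
    return B.mean(0)-np.array([[c,-s],[s,c]])@A.mean(0),th
o,th=fit([[.039,.07],[-.03,.064],[.03,-.064]],[[.5945,-.162],[.519,-.157],[.5495,-.2886]]);print(o,np.degrees(th))
go([o[0],o[1],.40],th)
E
```

```text
[[-0.9204  0.3911 -0.      0.2444]
 [ 0.3911  0.9204 -0.      0.5752]
 [ 0.     -0.     -1.      0.4047]
 [ 0.      0.      0.      1.    ]]
[[ 0.0002 -0.9622 -0.2725  0.0686]
 [ 1.      0.0004 -0.0005  0.0001]
 [ 0.0006 -0.2725  0.9622  0.0316]
 [ 0.      0.      0.      1.    ]] [[359.6222   0.     278.5655]
 [  0.     359.6222 204.4606]
 [  0.       0.       1.    ]]
[ 0.5363 -0.2223] -13.215371067898866
at [0.2444 0.5752 0.4047] yawY 66.97920044952558 q6 -0.11900011660486527 shift [-0.5806 -0.6198  0.0047] roll 1.3996593152051218 alt -1.7419333383846713
```

>>> {"name": "apply_moves", "arguments": {
  "plan": [
    [0.085,-0.024,-0.026,0,0.06],
    [0.085,-0.048,-0.052,0,0.12],
    [0.085,-0.073,-0.078,0,0.18],
    [0.085,-0.1,-0.107,0,0.24],
    [0.085,-0.127,-0.136,0,0.3],
    [0.085,-0.154,-0.164,0,0.37],
    [0.085,-0.181,-0.193,0,0.44],
    [0.085,-0.208,-0.222,0,0.5],
    [0.085,-0.235,-0.251,0,0.57],
    [0.085,-0.262,-0.28,0,0.63],
    [0.085,-0.29,-0.31,0,0.7],
    [0.085,-0.317,-0.338,0,0.76]
  ]
}}

```text
t: 2.15
tool_pos: [0.404, 0.1382, 0.4051]
tool_rot: [1.728, 2.623, 0.001]
contact_force: [0.6, 0.3, 0.4]
opening: 0.0847
grip_force: 0.0
```

```bash
python3 -c "
from h import *
go([.5363,-.2223,.40],np.radians(-13.2))"
```

```text
at [0.404  0.1382 0.4051] yawY 23.25059844687225 q6 -0.2508600381912277 shift [-0.3834 -0.0207  0.0052] roll 0.6361829572202522 alt -2.505409696369541
```

>>> {"name": "apply_moves", "arguments": {
  "plan": [
    [0.085,-0.04,-0.002,0.005,0.07],
    [0.085,-0.08,-0.004,0.005,0.14],
    [0.085,-0.12,-0.006,0.005,0.21],
    [0.085,-0.16,-0.008,0.005,0.28],
    [0.085,-0.2,-0.011,0.005,0.35],
    [0.085,-0.24,-0.013,0.005,0.42],
    [0.085,-0.28,-0.015,0.005,0.49],
    [0.085,-0.32,-0.017,0.005,0.55],
    [0.085,-0.355,-0.019,0.005,0.6],
    [0.085,-0.383,-0.021,0.005,0.636],
    [0.085,-0.383,-0.021,0.005,0.636],
    [0.085,-0.383,-0.021,0.005,0.636]
  ]
}}

```text
t: 3.15
tool_pos: [0.5371, -0.2208, 0.3994]
tool_rot: [-2.46, -1.953, 0.0]
contact_force: [0.0, 0.3, 0.1]
opening: 0.0848
grip_force: 0.0
```

```bash
cat >> h.py <<'E'
def fit(A,B):
    A=np.array(A,float)[:,:2];B=np.array(B,float)[:,:2];a=A-A.mean(0);b=B-B.mean(0)
    th=np.arctan2((a[:,0]*b[:,1]-a[:,1]*b[:,0]).sum(),(a*b).sum());c,s=np.cos(th),np.sin(th);Q=np.array([[c,-s],[s,c]])
    o=B.mean(0)-Q@A.mean(0);return o,th,np.linalg.norm(A@Q.T+o-B,axis=1)
HP=dict(rim_mark=(.039,.07,.036),dowel_left=(-.03,.064,.036),dowel_right=(.03,-.064,.036))
CP=dict(cover_mark=(.039,.07,.028),hole_left=(-.03,.064,0),hole_right=(.03,-.064,0),fins=(0,0,.039),cover_center=(0,0,.025))
def tips(p,names,zs):
    out={}
    for k,z in zip(names,zs):
        for d in eyes.tip_of(k,p)[:2]:
            print(k,round(d['confidence'],2),np.array(d['point']),atz(p,d['point'],z),dep(p,d['point']))
            out.setdefault(k,atz(p,d['point'],z))
    return out
E
python3 - <<'E'
from h import *
p=shot('wrist');cv2.imwrite('pics/w1.png',p['img'])
o=tips(p,list(HP)+['filter_center','amp_face','contacts'],[.036]*3+[.035,.045,.036])
r=fit([HP[k] for k in HP if k in o],[o[k] for k in HP if k in o]);print(r)
c,s=np.cos(r[1]),np.sin(r[1]);Q=np.array([[c,-s],[s,c]])
m=eyes.outline_of('filter_center',p)
if m:
    P=cloud(p,m[0]['region']);L=(P[:,:2]-r[0])@Q;z=P[:,2]
    t=L[(z>.05)&(z<.058)];print('top z',np.median(z[(z>.05)&(z<.058)]),np.percentile(t,[2,50,98],axis=0))
    np.save('f.npy',np.c_[L,z])
go([r[0][0],r[0][1],.3],r[1])
E
```

```text
rim_mark 0.65 [328.1  97.5] [ 0.5964 -0.1594  0.036 ] [ 0.5965 -0.1594  0.0352]
dowel_left 0.87 [249.7 105.7] [ 0.5273 -0.1504  0.036 ] [ 0.5282 -0.1505  0.0475]
dowel_right 0.86 [313.4 241. ] [ 0.5566 -0.2893  0.036 ] [ 0.5565 -0.2863  0.0433]
dowel_right 0.4 [282.4 197.4] [ 0.5368 -0.239   0.036 ] [ 0.5376 -0.2344  0.0538]
filter_center 0.89 [285.7 195.4] [ 0.5402 -0.2381  0.035 ] [ 0.541  -0.2333  0.054 ]
amp_face 0.76 [284.7 166.1] [ 0.5458 -0.2086  0.045 ] [ 0.546  -0.2073  0.0526]
contacts 0.85 [283.3 178.1] [ 0.5418 -0.221   0.036 ] [ 0.5413 -0.2237  0.0226]
(array([ 0.5421, -0.2195]), np.float64(-0.2286809875543804), array([0.0008, 0.0002, 0.0007]))
top z 0.05329813377842624 [[-0.0142 -0.0388]
 [-0.0004 -0.021 ]
 [ 0.014  -0.0043]]
at [ 0.5369 -0.2187  0.3999] yawY -12.934487720410813 q6 -0.2894115316601952 shift [0.0004 0.0052 0.0999] roll 0.002931589774435972 alt -3.1386610638153574
```

View pics/w1.png

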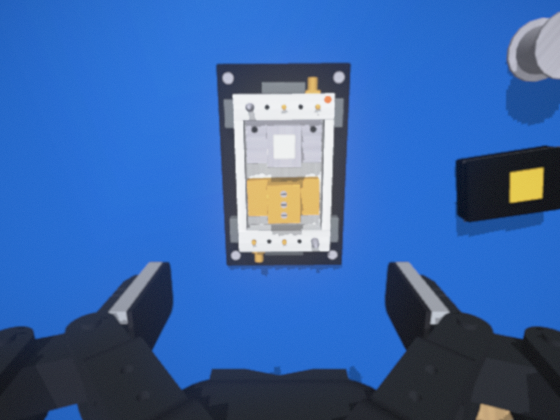

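>>> {"name": "apply_moves", "arguments": {
  "plan": [
    [0.085,-0.007,0.002,0.03,0],
    [0.085,-0.014,0.004,0.065,0],
    [0.085,-0.021,0.005,0.1,0],
    [0.085,-0.021,0.005,0.12,0],
    [0.085,-0.021,0.005,0.12,0],
    [0.085,-0.021,0.005,0.12,0]
  ]
}}

```text
t: 4.05
tool_pos: [0.5368, -0.2407, 0.2787]
tool_rot: [-2.456, -1.954, 0.001]
contact_force: [-0.2, -0.9, -0.5]
opening: 0.0853
grip_force: 0.0
```

```bash
cat > look.py <<'E'
from h import *
import sys
p=shot('wrist');cv2.imwrite(f'pics/{sys.argv[1]}.png',p['img'])
print([T()[:3,3] for _ in range(3)])
o=tips(p,list(HP)+['filter_center','amp_face'],[.036]*3+[.035,.045])
r=fit([HP[k] for k in HP if k in o],[o[k] for k in HP if k in o]);print(r)
c,s=np.cos(r[1]),np.sin(r[1]);Q=np.array([[c,-s],[s,c]])
m=eyes.outline_of('filter_center',p)
if m:
    P=cloud(p,m[0]['region']);L=(P[:,:2]-r[0])@Q;z=P[:,2]
    k=(z>.05)&(z<.058);t=L[k];print('top z',np.median(z[k]),np.percentile(t,[2,50,98],axis=0))
    go([*np.percentile(P[k][:,:2],[3,97],axis=0).mean(0),.213],r[1])
go([*r[0],.213],r[1])
E
python3 look.py w2
```

```text
[array([ 0.5376, -0.2411,  0.2809]), array([ 0.5376, -0.2411,  0.2809]), array([ 0.5376, -0.2411,  0.2809])]
rim_mark 0.92 [352.4  60.3] [ 0.5964 -0.1609  0.036 ] [ 0.5964 -0.1609  0.0356]
dowel_left 0.92 [224.3  74.2] [ 0.5264 -0.152   0.036 ] [ 0.5278 -0.1531  0.0472]
dowel_right 0.89 [328.5 283.1] [ 0.5585 -0.2904  0.036 ] [ 0.5582 -0.286   0.044 ]
dowel_right 0.68 [279.1 218.2] [ 0.5371 -0.2401  0.036 ] [ 0.5384 -0.2346  0.0535]
filter_center 0.27 [277.7 175.2] [ 0.5423 -0.2139  0.035 ] [ 0.5413 -0.2176  0.0152]
amp_face 0.59 [278.6 165.4] [ 0.5446 -0.2066  0.045 ] [ 0.5449 -0.2053  0.0532]
(array([ 0.5427, -0.2211]), np.float64(-0.21382061674336403), array([0.0007, 0.0007, 0.0004]))
top z 0.05328437199413581 [[-0.0157 -0.0376]
 [-0.0014 -0.0194]
 [ 0.0129 -0.0027]]
at [ 0.5377 -0.2413  0.2816] yawY -12.990660763678665 q6 -0.3213683182547859 shift [ 0.0009 -0.0008  0.0685] roll -0.012909185592469674 alt 3.128683467997323
at [ 0.5377 -0.2413  0.2816] yawY -12.990660763678665 q6 -0.3213683182547859 shift [0.0209 0.0002 0.0685] roll -0.012909185592469674 alt 3.128683467997323
```

>>> {"name": "apply_moves", "arguments": {
  "plan": [
    [0.085,0.001,0,0.03,0],
    [0.085,0.001,0,0.055,0],
    [0.085,0.001,0,0.067,0],
    [0.085,0.001,0,0.067,0],
    [0.02,0.001,0,0.067,0],
    [0.02,0.001,0,0.067,0],
    [0.02,0.001,0,0.067,0],
    [0.02,0.001,0,0.067,0],
    [0.02,0.001,0,0.067,0],
    [0.02,0.001,0,0.067,0],
    [0.02,0.001,0,0.067,0]
  ],
  "newtons": 20
}}

```text
t: 5.32
tool_pos: [0.538, -0.2406, 0.2142]
tool_rot: [2.457, 1.954, 0.001]
contact_force: [-1.1, 0.5, 5.3]
opening: 0.0296
grip_force: 21.7
```

>>> {"name": "apply_moves", "arguments": {
  "plan": [
    [0.02,0.003,0,0,0],
    [0.02,0.006,0,0,0],
    [0.02,0.009,0,0,0],
    [0.02,0.012,0,0,0],
    [0.02,0.014,0,0,0],
    [0.02,0.016,0,0,0],
    [0.02,0.0175,0,0,0],
    [0.02,0.0175,0,0,0]
  ]
}}

```text
t: 5.98
tool_pos: [0.542, -0.2241, 0.2143]
tool_rot: [2.454, 1.953, -0.001]
contact_force: [0.2, -5.4, 5.2]
opening: 0.0298
grip_force: 21.6
```

>>> {"name": "apply_moves", "arguments": {
  "plan": [
    [0.02,0.001,0,0,0],
    [0.02,0.002,0,0,0],
    [0.02,0.0025,0,0,0],
    [0.02,0.0025,0,0,0]
  ]
}}

```text
t: 6.32
tool_pos: [0.5422, -0.2233, 0.2143]
tool_rot: [2.452, 1.952, -0.006]
contact_force: [-2.8, -12.9, 4.2]
opening: 0.0296
grip_force: 21.4
```

>>> {"name": "apply_moves", "arguments": {
  "plan": [
    [0.085,0,0,0,0],
    [0.085,0,0,0,0],
    [0.085,0,0,0,0],
    [0.085,0,0,0,0],
    [0.085,0,0,-0.02,0],
    [0.085,0,0,-0.05,0],
    [0.085,-0.007,0,-0.07,0],
    [0.085,-0.015,0,-0.07,0],
    [0.085,-0.015,0,-0.07,0],
    [0.085,-0.015,0,-0.07,0]
  ]
}}

```text
t: 7.15
tool_pos: [0.5381, -0.2352, 0.2815]
tool_rot: [-2.458, -1.954, 0.001]
contact_force: [0.0, -0.3, -0.1]
opening: 0.0851
grip_force: 0.0
```

```bash
python3 look.py w3
```

```text
[array([ 0.5379, -0.2349,  0.2808]), array([ 0.5379, -0.2349,  0.2808]), array([ 0.5379, -0.2349,  0.2808])]
rim_mark 0.6 [350.7  71.6] [ 0.5966 -0.1608  0.036 ] [ 0.5967 -0.1608  0.0354]
dowel_left 0.65 [227.1  83.4] [ 0.5278 -0.1512  0.036 ] [ 0.5292 -0.1521  0.0471]
dowel_right 0.78 [327.9 288.3] [ 0.5588 -0.2901  0.036 ] [ 0.5587 -0.286   0.0432]
filter_center 0.65 [282.  200.3] [ 0.5427 -0.2249  0.035 ] [ 0.5436 -0.22    0.0533]
amp_face 0.95 [278.3 175.5] [ 0.5444 -0.2073  0.045 ] [ 0.5448 -0.2057  0.0532]
(array([ 0.5433, -0.2207]), np.float64(-0.21852724696730066), array([0.    , 0.0005, 0.0005]))
top z 0.053273047614034785 [[-0.0139 -0.0222]
 [ 0.0006 -0.0041]
 [ 0.0149  0.0126]]
at [ 0.5384 -0.235   0.2818] yawY -12.990181202653778 q6 -0.3115355809713911 shift [0.0104 0.0024 0.0688] roll -0.008194185449684532 alt 3.1333984681401086
at [ 0.5384 -0.235   0.2818] yawY -12.990181202653778 q6 -0.3115355809713911 shift [0.015  0.0017 0.0688] roll -0.008194185449684532 alt 3.1333984681401086
```

View pics/w3.png

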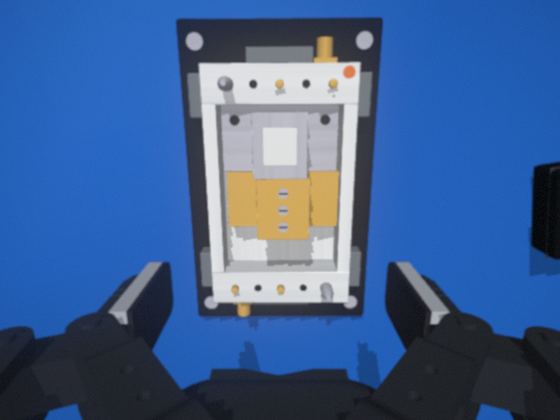

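>>> {"name": "apply_moves", "arguments": {
  "plan": [
    [0.085,0.01,-0.003,-0.04,0],
    [0.085,0.05,-0.013,-0.07,0],
    [0.085,0.089,-0.024,-0.08,0],
    [0.085,0.129,-0.035,-0.08,0],
    [0.085,0.169,-0.046,-0.08,0],
    [0.085,0.209,-0.057,-0.08,0],
    [0.085,0.249,-0.068,-0.08,0],
    [0.085,0.289,-0.079,-0.08,0],
    [0.085,0.329,-0.09,-0.08,0],
    [0.085,0.369,-0.101,-0.08,0],
    [0.085,0.4,-0.11,-0.08,0],
    [0.085,0.4,-0.11,-0.08,0]
  ]
}}

```text
t: 8.5
tool_pos: [0.5202, 0.1846, 0.3627]
tool_rot: [-2.45, -1.963, -0.002]
contact_force: [0.3, 0.6, 0.2]
opening: 0.0851
grip_force: 0.0
```

```bash
cat > lookc.py <<'E'
from h import *
import sys
p=shot('wrist');cv2.imwrite(f'pics/{sys.argv[1]}.png',p['img'])
o=tips(p,list(CP),[v[2] for v in CP.values()])
o['hole_left']=atz(p,proj(p,o['hole_left'])[0],.028);o['hole_right']=atz(p,proj(p,o['hole_right'])[0],.028)
for ks in (['cover_mark','fins'],['cover_mark','hole_left','hole_right']):
    ks=[k for k in ks if k in o];r=fit([CP[k] for k in ks],[o[k] for k in ks]);print(ks,r)
m=eyes.outline_of('cover_center',p)
for d in m[:2]:
    P=cloud(p,d['region']);k=P[:,2]>.015;h=cv2.minAreaRect(P[k][:,:2].astype(np.float32)*1000);print(d['confidence'],d['box'],'all',h)
    k=(P[:,2]>.044)&(P[:,2]<.056);h=cv2.minAreaRect(P[k][:,:2].astype(np.float32)*1000);print('fins',h,np.median(P[k][:,2]))
go([*r[0],.203],r[1])
E
python3 lookc.py c1
```

```text
cover_mark 0.77 [314.1  45.7] [0.5716 0.2878 0.028 ] [0.5717 0.2879 0.0275]
hole_left 0.94 [ 76.8 233.2] [0.3176 0.1757 0.    ] [0.3357 0.1821 0.0274]
hole_left 0.75 [230.1  63.4] [0.5019 0.2931 0.    ] [0.5021 0.293  0.0013]
hole_right 0.87 [68.4 78.3] [0.363 0.311 0.   ] [0.3772 0.3062 0.0273]
hole_right 0.58 [301.9 203. ] [0.5372 0.1579 0.    ] [0.5371 0.1656 0.0271]
fins 0.9 [ 51.2 165.5] [0.3447 0.2442 0.039 ] [0.3509 0.2445 0.0484]
fins 0.76 [265.6 144.3] [0.5183 0.2234 0.039 ] [0.5189 0.2244 0.0491]
cover_center 0.83 [ 54.5 164.6] [0.3386 0.244  0.025 ] [0.3542 0.2446 0.0493]
cover_center 0.73 [269.4 143. ] [0.5209 0.2224 0.025 ] [0.522  0.2247 0.0489]
['cover_mark', 'fins'] (array([0.4188, 0.2585]), np.float64(-0.872803883224955), array([0.0755, 0.0755]))
['cover_mark', 'hole_left', 'hole_right'] (array([0.402 , 0.2626]), np.float64(-1.2118588734554738), array([0.0977, 0.1746, 0.0972]))
0.62 [0.0, 54.2, 149.2, 258.5] all ((340.26312255859375, 244.3997039794922), (151.6862335205078, 91.49785614013672), 46.72539138793945)
fins ((340.3493347167969, 244.2864990234375), (81.20763397216797, 41.423797607421875), 46.90387725830078) 0.04869134580079343
0.57 [207.0, 39.8, 325.1, 227.2] all ((520.1389770507812, 225.37144470214844), (150.38426208496094, 89.98941040039062), 80.31224822998047)
fins ((520.1353149414062, 225.3083038330078), (79.67200469970703, 40.0359992980957), 80.19052124023438) 0.04916680851442737
at [0.5216 0.1779 0.3626] yawY -13.124431733563632 q6 0.4228048203746454 shift [ 0.0554 -0.1357  0.1596] roll 0.9827943272515612 alt -2.158798326338232
```

View pics/c1.png

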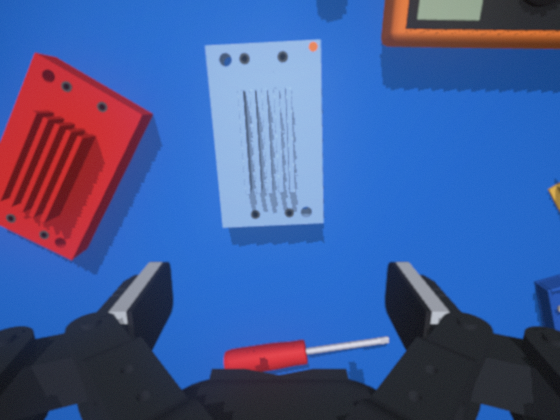

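>>> {"name": "apply_moves", "arguments": {
  "plan": [
    [0.085,0.015,-0.004,0.02,-0.02],
    [0.085,0.03,-0.008,0.05,-0.04],
    [0.085,0.046,-0.012,0.08,-0.059],
    [0.085,0.046,-0.012,0.095,-0.059],
    [0.085,0.046,-0.012,0.095,-0.059],
    [0.085,0.046,-0.012,0.095,-0.059],
    [0.085,0.046,-0.012,0.095,-0.059]
  ]
}}

```text
t: 9.43
tool_pos: [0.5209, 0.226, 0.2693]
tool_rot: [2.401, 2.025, 0.003]
contact_force: [1.2, -0.3, 0.7]
opening: 0.0849
grip_force: 0.0
```

```bash
python3 - <<'E'
from h import *
p=shot('wrist')
for k in('cover_mark','hole_left','hole_right'):
  for d in eyes.tip_of(k,p)[:2]: print(k,d['confidence'],d['point'],atz(p,d['point'],CP[k][2]),dep(p,d['point']))
for d in eyes.outline_of('cover_center',p)[:2]:
    P=cloud(p,d['region'])
    if P[:,0].mean()<.45: continue
    k=P[:,2]>.015;h=cv2.minAreaRect(P[k][:,:2].astype(np.float32)*1000);print(d['box'],'all',h)
    k=(P[:,2]>.044)&(P[:,2]<.056);h=cv2.minAreaRect(P[k][:,:2].astype(np.float32)*1000);print('fins',h,np.median(P[k][:,2]))
    a=h[2] if h[1][0]>h[1][1] else h[2]+90
    go([h[0][0]/1000,h[0][1]/1000,.203],np.radians(a-90))
E
```

```text
cover_mark 0.91 [346.8, 102.2] [0.5712 0.2877 0.028 ] [0.5712 0.2877 0.0279]
hole_left 0.95 [230.2, 112.2] [0.5021 0.2933 0.    ] [0.5021 0.2933 0.    ]
hole_left 0.78 [19.2, 314.9] [0.3193 0.1765 0.    ] [0.3439 0.1901 0.0274]
hole_right 0.83 [9.1, 119.7] [0.3634 0.3115 0.    ] [0.3802 0.3098 0.0236]
hole_right 0.61 [318.5, 292.1] [0.5399 0.1566 0.    ] [0.5391 0.1724 0.0274]
[196.4, 92.9, 356.2, 327.2] all ((520.1995239257812, 225.18609619140625), (150.28216552734375, 90.16816711425781), 80.29080200195312)
fins ((520.1549072265625, 225.61819458007812), (80.31259155273438, 40.06648635864258), 80.2068862915039) 0.049166170031640505
at [0.5206 0.2265 0.2693] yawY -9.661606525640583 q6 0.44788810276015456 shift [-0.001  -0.0005  0.0663] roll 0.002295233330850799 alt -3.1392974202589423
```

>>> {"name": "apply_moves", "arguments": {
  "plan": [
    [0.085,-0.001,-0.001,0.03,0],
    [0.085,-0.001,-0.001,0.055,0],
    [0.085,-0.001,-0.001,0.065,0],
    [0.085,-0.001,-0.001,0.065,0],
    [0.03,-0.001,-0.001,0.065,0],
    [0.03,-0.001,-0.001,0.065,0],
    [0.03,-0.001,-0.001,0.065,0],
    [0.03,-0.001,-0.001,0.065,0],
    [0.03,-0.001,-0.001,0.065,0],
    [0.03,-0.001,-0.001,0.065,0],
    [0.03,-0.001,-0.001,0.065,0]
  ],
  "newtons": 80
}}

```text
t: 10.6
tool_pos: [0.5199, 0.2262, 0.2049]
tool_rot: [2.399, 2.026, 0.005]
contact_force: [-0.7, 0.1, 6.9]
opening: 0.0381
grip_force: 84.8
```

>>> {"name": "apply_moves", "arguments": {
  "plan": [
    [0.03,0,0,-0.01,0],
    [0.03,0,0,-0.03,0],
    [0.03,0,0,-0.06,0],
    [0.03,0,0,-0.09,0],
    [0.03,0,0,-0.1,0],
    [0.03,0,0,-0.1,0],
    [0.03,0,0,-0.1,0],
    [0.03,0,0,-0.1,0]
  ]
}}

```text
t: 11.27
tool_pos: [0.5178, 0.2255, 0.2998]
tool_rot: [-2.398, -2.026, 0.007]
contact_force: [-0.7, -0.0, -5.6]
opening: 0.0384
grip_force: 83.5
```

```bash
cat > hand.py <<'E'
from h import *
o=telemetry.get_obs();print(o['tool_pos'],o['contact_force'],o['opening'],o['grip_force'])
p=shot('wrist');t=T();H=np.linalg.inv(t)
d=min(eyes.outline_of('cover_center',p),key=lambda d:abs(d['box'][0]+d['box'][2]-557))
P=cloud(p,d['region'])@H[:3,:3].T+H[:3,3]; zt=P[:,2]  # tool frame
b=t[2,3]-.203  # underside height approx
k=(zt>.16)&(zt<.19);h=cv2.minAreaRect(P[k][:,:2].astype(np.float32)*1000);print(d['box'],'ledge in tool',h,'z',np.median(P[k][:,2]))
for n in('cover_mark','hole_left','hole_right'):
  for e in eyes.tip_of(n,p)[:2]:
    w=atz(p,e['point'],b+CP[n][2]);print(n,round(e['confidence'],2),e['point'],'tool',(H@np.append(w,1))[:3])
go([.543,-.2208,.305],-.2165)
cv2.imwrite('pics/hand.png',p['img'])
E
python3 hand.py
```

```text
[0.5178 0.2255 0.2998] [-0.6812 -0.0007 -5.5687] 0.03841996213465046 83.53865504264832
[162.5, 87.1, 397.7, 376.1] ledge in tool ((8.250663757324219, 0.716522216796875), (90.86502838134766, 132.25079345703125), 89.98152923583984) z 0.17734141209066978
hole_left 0.89 [217.4, 114.4] tool [ 0.0637 -0.0277  0.203 ]
hole_left 0.61 [50.1, 287.0] tool [-0.0249 -0.1196  0.2037]
hole_right 0.91 [47.5, 114.0] tool [ 0.0634 -0.1054  0.2034]
hole_right 0.69 [214.7, 114.4] tool [ 0.0637 -0.0289  0.203 ]
at [0.5185 0.2257 0.301 ] yawY -9.628808515132219 q6 0.4470492973817307 shift [-0.4361  0.0989 -0.0037] roll 0.048445588366876624 alt -3.0931470652229165
```

View pics/hand.png

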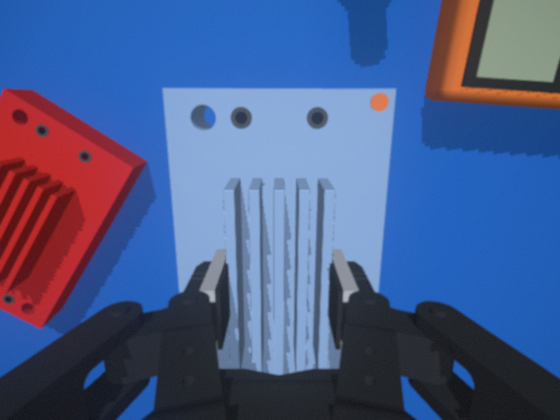

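>>> {"name": "apply_moves", "arguments": {
  "plan": [
    [0.03,-0.02,0.005,0,0.005],
    [0.03,-0.05,0.012,0,0.008],
    [0.03,-0.088,0.02,0,0.01],
    [0.03,-0.128,0.03,0,0.015],
    [0.03,-0.168,0.039,0,0.02],
    [0.03,-0.208,0.048,0,0.025],
    [0.03,-0.248,0.057,0,0.03],
    [0.03,-0.288,0.066,0,0.035],
    [0.03,-0.328,0.075,0,0.04],
    [0.03,-0.368,0.084,0,0.044],
    [0.03,-0.405,0.092,0,0.048],
    [0.03,-0.425,0.096,0,0.048]
  ]
}}

```text
t: 12.52
tool_pos: [0.5422, -0.2132, 0.3025]
tool_rot: [2.45, 1.964, -0.002]
contact_force: [0.5, 0.6, -5.7]
opening: 0.0386
grip_force: 83.3
```

>>> {"name": "apply_moves", "arguments": {
  "plan": [
    [0.03,-0.006,0.002,0,0],
    [0.03,-0.011,0.003,0,0],
    [0.03,-0.011,0.003,0,0],
    [0.03,-0.011,0.003,0,0],
    [0.03,-0.011,0.003,0,0],
    [0.03,-0.011,0.003,0,0]
  ]
}}

```text
t: 13.02
tool_pos: [0.5431, -0.2194, 0.3025]
tool_rot: [-2.446, -1.971, -0.0]
contact_force: [1.0, 0.3, -5.1]
opening: 0.0382
grip_force: 83.3
```

```bash
cat > al.py <<'E'
from h import *
o=telemetry.get_obs();print(o['tool_pos'],o['contact_force'])
p=shot('wrist');t=T();H=np.linalg.inv(t)
cv2.imwrite('pics/al.png',cv2.resize(p['img'],(784,588)))
hsv=cv2.cvtColor(p['img'],cv2.COLOR_BGR2HSV)
m=cv2.inRange(hsv,(3,130,150),(20,255,255));n,l,st,ce=cv2.connectedComponentsWithStats(m)
zl=.1773
for i in range(1,n):
    if st[i,4]>40:
        w=atz(p,ce[i],t[2,3]-zl);print('orange',ce[i],st[i,4],'as cover mark, tool:',(H@np.append(w,1))[:2],'as world rim',atz(p,ce[i],.036),dep(p,ce[i]))
d=min(eyes.outline_of('cover_center',p),key=lambda d:abs(d['box'][0]+d['box'][2]-557))
P=cloud(p,d['region'])@H[:3,:3].T+H[:3,3];k=(P[:,2]>.17)&(P[:,2]<.185)
h=cv2.minAreaRect(P[k][:,:2].astype(np.float32)*1000);print('ledge',h,np.median(P[k][:,2]))
go([.543,-.2208,.305],-.2165)
E
python3 al.py
```

```text
[ 0.5431 -0.2194  0.3025] [ 1.0243  0.2529 -5.1387]
orange [318.5877  79.2895] 114 as cover mark, tool: [0.0776 0.0156] as world rim [ 0.5851 -0.1439  0.036 ] [ 0.5859 -0.1437  0.0296]
orange [379.2475 101.5792] 202 as cover mark, tool: [0.0694 0.0394] as world rim [ 0.6198 -0.165   0.036 ] [ 0.5964 -0.16    0.1252]
ledge ((8.401466369628906, 0.560760498046875), (90.78376007080078, 132.154296875), 89.96153259277344) 0.17778503379488247
at [ 0.5431 -0.2197  0.3027] yawY -12.297458835858013 q6 -0.29671269583277693 shift [-0.0011  0.0001 -0.0023] roll 0.0018688536858086913 alt -3.1397237999039844
```

View pics/al.png

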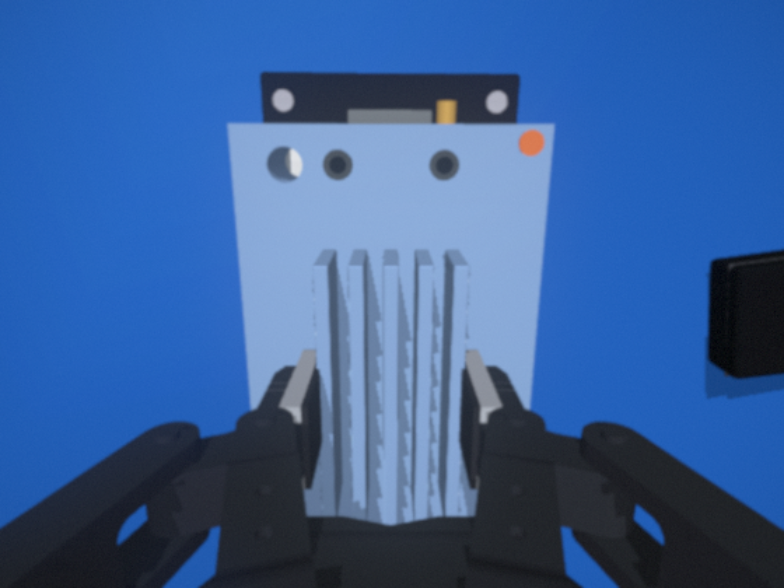

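>>> {"name": "apply_moves", "arguments": {
  "plan": [
    [0.03,-0.0005,-0.0003,0.015,0.002],
    [0.03,-0.0005,-0.0003,0.03,0.002],
    [0.03,-0.0005,-0.0003,0.04,0.002],
    [0.03,-0.0005,-0.0003,0.042,0.002],
    [0.03,-0.0005,-0.0003,0.042,0.002],
    [0.03,-0.0005,-0.0003,0.042,0.002],
    [0.03,-0.0005,-0.0003,0.042,0.002]
  ]
}}

```text
t: 13.7
tool_pos: [0.5431, -0.2212, 0.2619]
tool_rot: [2.448, 1.965, 0.001]
contact_force: [0.3, 0.7, -5.7]
opening: 0.0382
grip_force: 83.2
```

```bash
python3 - <<'E'
from h import *
o=telemetry.get_obs();print(o['tool_pos'],o['contact_force'])
p=shot('wrist');t=T()
go([.543,-.2208,.2413],-.2165)
im=p['img']
# expected px: hole top centre per grasp, dowel tip per housing estimate
q=lambda x,y,z:(t@np.array([x,y,z,1]))[:3]
print('hole top',proj(p,q(.064-.0006,-.03+.0004,.1773)),'hole bottom',proj(p,q(.064-.0006,-.03+.0004,.2053)))
c,s=np.cos(-.2165),np.sin(-.2165);w=np.array([.543-.03*c-.064*s,-.2208-.03*s+.064*c,.05]);print('dowel tip',proj(p,w),proj(p,w-[0,0,.014]))
h=proj(p,q(.0634,-.0296,.1773))[0].astype(int);cr=im[h[1]-40:h[1]+50,h[0]-45:h[0]+75];cv2.imwrite('pics/hole.png',cv2.resize(cr,None,fx=6,fy=6,interpolation=cv2.INTER_CUBIC));print(h)
E
```

```text
[ 0.5431 -0.2212  0.2619] [ 0.2663  0.6768 -5.7015]
at [ 0.5431 -0.2213  0.262 ] yawY -12.48788873305329 q6 -0.29576030781160834 shift [ 0.0004 -0.0002  0.0207] roll -0.0014547750144831006 alt 3.14013787857531
hole top [[202.1517 117.2905]] hole bottom [[214.3816 114.8965]]
dowel tip [[214.2465 112.0365]] [[218.8018 111.32  ]]
[202 117]
```

View pics/hole.png

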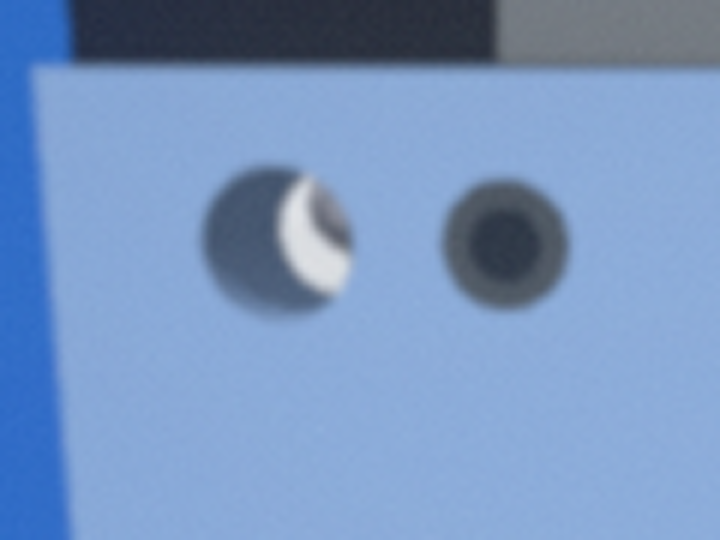

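>>> {"name": "apply_moves", "arguments": {
  "plan": [
    [0.03,0.0012,-0.0006,0,-0.001],
    [0.03,0.0012,-0.0006,0.003,-0.001],
    [0.03,0.0012,-0.0006,0.006,-0.001],
    [0.03,0.0012,-0.0006,0.009,-0.001],
    [0.03,0.0012,-0.0006,0.011,-0.001],
    [0.03,0.0012,-0.0006,0.012,-0.001],
    [0.03,0.0012,-0.0006,0.012,-0.001]
  ]
}}

```text
t: 14.33
tool_pos: [0.5421, -0.2196, 0.2481]
tool_rot: [-2.448, -1.967, 0.001]
contact_force: [0.8, 0.5, -6.4]
opening: 0.0382
grip_force: 83.3
```

>>> {"name": "apply_moves", "arguments": {
  "plan": [
    [0.03,0,0,0.001,0],
    [0.03,0,0,0.002,0],
    [0.03,0,0,0.003,0],
    [0.03,0,0,0.004,0],
    [0.03,0,0,0.004,0],
    [0.03,0,0,0.004,0]
  ]
}}

```text
t: 14.83
tool_pos: [0.5424, -0.2198, 0.245]
tool_rot: [2.449, 1.968, 0.0]
contact_force: [0.6, -0.0, -3.4]
opening: 0.0382
grip_force: 83.6
```

>>> {"name": "apply_moves", "arguments": {
  "plan": [
    [0.03,0,0,0.001,0],
    [0.03,0,0,0.002,0],
    [0.03,0,0,0.003,0],
    [0.03,0,0,0.003,0],
    [0.03,0,0,0.003,0]
  ]
}}

```text
t: 15.25
tool_pos: [0.5425, -0.2198, 0.2429]
tool_rot: [2.449, 1.968, -0.0]
contact_force: [-4.6, 1.9, 5.5]
opening: 0.038
grip_force: 84.7
```

>>> {"name": "apply_moves", "arguments": {
  "plan": [
    [0.03,0,-0.0005,0.001,0],
    [0.03,0,-0.0005,0.002,0],
    [0.03,0,-0.0005,0.003,0],
    [0.03,0,-0.0005,0.003,0],
    [0.03,0,-0.0005,0.003,0]
  ]
}}

```text
t: 15.67
tool_pos: [0.5424, -0.2199, 0.2411]
tool_rot: [2.448, 1.967, 0.001]
contact_force: [-5.3, 2.7, 10.0]
opening: 0.0381
grip_force: 85.3
```

>>> {"name": "apply_moves", "arguments": {
  "plan": [
    [0.03,0,-0.0005,0.001,0],
    [0.03,0,-0.0005,0.002,0],
    [0.03,0,-0.0005,0.002,0],
    [0.03,0,-0.0005,0.002,0]
  ]
}}

```text
t: 16.0
tool_pos: [0.5423, -0.2198, 0.2409]
tool_rot: [2.448, 1.967, 0.001]
contact_force: [-9.3, 5.4, 18.4]
opening: 0.0378
grip_force: 86.2
```

>>> {"name": "apply_moves", "arguments": {
  "plan": [
    [0.03,0,-0.0005,0.0005,0],
    [0.03,0,-0.001,0.001,0],
    [0.03,0,-0.001,0.0015,0],
    [0.03,0,-0.001,0.0015,0]
  ]
}}

```text
t: 16.33
tool_pos: [0.5419, -0.2197, 0.2408]
tool_rot: [2.446, 1.966, 0.003]
contact_force: [-9.5, 7.0, 23.0]
opening: 0.0385
grip_force: 87.0
```

```bash
python3 - <<'E'
from h import *
o=telemetry.get_obs();print(o['tool_pos'],o['contact_force'],o['wrist_torque'])
p=shot('scene');im=p['img'];cv2.imwrite('pics/end.png',cv2.resize(im[100:240,90:280],None,fx=4,fy=4,interpolation=cv2.INTER_CUBIC))
for n in('wrist','scene','top'):
    p=shot(n);R0=[d for d in eyes.outline_of('cover_center',p)]
    for d in R0:
        P=cloud(p,d['region'])
        if P[:,1].mean()>0:continue
        c,s=np.cos(-.2165),np.sin(-.2165);L=(P[:,:2]-[.543,-.2208])@np.array([[c,-s],[s,c]]);z=P[:,2]
        k=(z>.055)&(z<.072)&(abs(L[:,0])<.042)&(abs(L[:,1])<.072)&((abs(L[:,0])>.024)|(abs(L[:,1])>.045))
        if k.sum()>50:
            A=np.c_[L[k],np.ones(k.sum())];f=np.linalg.lstsq(A,z[k],rcond=None)[0];print(n,d['confidence'],k.sum(),'ledge z med',np.median(z[k]),'plane',f)
E
```

```text
[ 0.5419 -0.2197  0.2408] [-9.5406  6.9505 22.9923] [ 1.1665  1.7238 -0.0378]
wrist 0.94 23627 ledge z med 0.06325323013547152 plane [ 0.0013 -0.0003  0.0632]
scene 0.79 662 ledge z med 0.06264829127450039 plane [-0.0005 -0.0081  0.0629]
top 0.67 273 ledge z med 0.06477832697260788 plane [0.0105 0.0052 0.0645]
```

View pics/end.png

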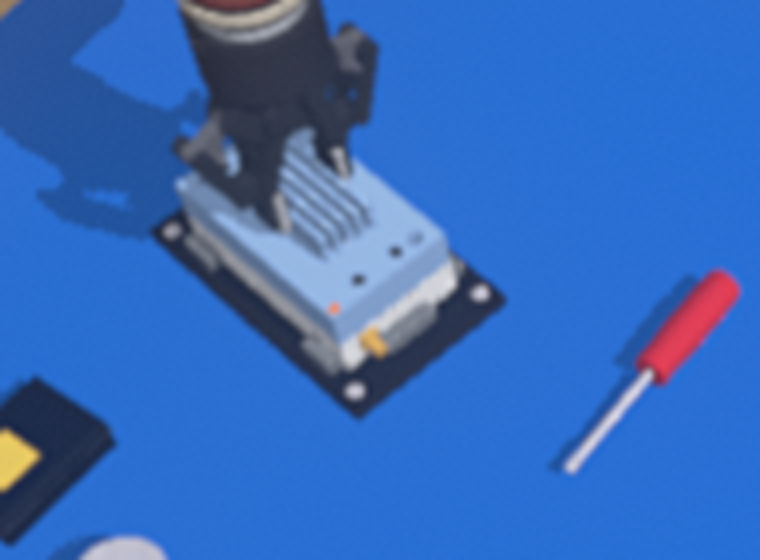

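>>> {"name": "apply_moves", "arguments": {
  "plan": [
    [0.03,0,0,0.0005,0],
    [0.03,0,0,0.0005,0],
    [0.03,0,0,0.0005,0],
    [0.03,0,0,0.0005,0],
    [0.03,0,0,0.0005,0],
    [0.03,0,0,0.0005,0]
  ]
}}

```text
t: 17.18
tool_pos: [0.542, -0.2197, 0.2408]
tool_rot: [2.446, 1.966, 0.003]
contact_force: [-10.3, 6.5, 24.8]
opening: 0.0384
grip_force: 87.2
```

Steady and seated; handing in.

```bash
python3 -c "
from station import ctrl
print(ctrl.finish_job())"
```

```text
the job is handed in; nothing more can be done
None
```

I slid the filter block up against the amplifier block, fitted the blue cover over both dowels with the orange marks at the same corner, and handed in at about 17 s with the arm still pressing the cover shut at about 25 N; its top measured level, at the height expected when closed.

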